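# Stand the fallen reagent bottles back up in their row

### The job

Two bottles have fallen over in front of the row on the bottle rail. Slide the end stop fully out to the open end of the rail, stand the larger bottle upright in line between the dropper bottle and the conical flask, and stand the smaller one upright in line on the other side of the flask, between it and the end stop. Then slide the end stop back in until it sits close against the smaller bottle, without disturbing the dropper bottle, the flask, the jar or the timer.

Things in the scene. Friction and masses are not known exactly. Their poses are not given: they have to be found in the camera images.
- bottle_rail: White fixed bottle rail. Origin on the bench, on the row line (x=0) at the flask's place; y along the row, z up, x to the backboard (front face x=+40 mm, 12 mm thick, 64 mm high). An end cheek (x -30 to +52 mm, 58 mm high) closes the row at y=+233 mm; the open end is y=-289 mm. Open in front, no floor plate: bottles stand on the bench, z=0.
- end_stop (a joint): Slide of the white end stop along the rail, m: 0 = fully out at the open end, grows towards the row (+y of bottle_rail), up to 0.15. Its face stands at y = -0.23 + value in the frame of bottle_rail. Light friction, stays where it is left.
- stop_face (a point): Face of the end stop that meets the bottle (on the row line, 30 mm above the bench; same axes as bottle_rail). The face plate is 70 mm wide in x (-32 to +38 mm) and 59 mm high; the stop's block reaches 50 mm back from the face in -y and 50 mm up, and 71 mm where it rides on the backboard.
- stop_knob (a point): Grip point of the black round knob on the end stop: upright cylinder, 20 mm diameter, on the row line, 28 mm behind the face, from 66 to 100 mm above the bench; the point is on its axis, 88 mm up.
- large_bottle: Larger reagent bottle, brown with a black cap, lying on its side. 135 mm long: body 60 mm diameter up to 94 mm from the foot, then shoulder and cap, 37 mm diameter, to 135 mm. Origin at the centre of its foot, z along its axis from foot to cap. About 0.12 kg.
- small_bottle: Smaller reagent bottle, clear with a blue cap, lying on its side. 120 mm long: body 56 mm diameter up to 84 mm from the foot, then shoulder and cap, 35 mm diameter, to 120 mm. Origin at the centre of its foot, z along its axis from foot to cap. About 0.12 kg.
- drop_bottle: Squeeze dropper bottle standing in the row next to the end cheek: 50 mm diameter, 178 mm high with its pointed spout. Origin at the centre of its foot, z up. Leave it alone.
- flask: Glass conical flask standing in the row, 83 mm diameter at the foot, narrow neck, 139 mm high. Origin at the centre of its foot, z up. Leave it alone.
- jar: Small screw jar with a white lid, 44 mm diameter, 50 mm high, standing in front at the left. Origin at the centre of its foot. Leave it alone.
- lab_timer: Small white timer lying on the bench at the right, 62 x 66 x 18 mm. Origin at the centre of its underside. Leave it alone.

How it is judged:
By the outcome, as a careful person would: the job done as asked, in the order asked, and still so for the second after the job is handed in, with the robot touching nothing.
It also fails if it takes over 72 s, if anything falls off the work surface, if the arm or the gripper's body presses on something with over 40 N, if the wrist force passes 120 N, or if a joint passes its speed limit or range.

### The arm

A 6-joint arm with a two-finger parallel gripper is mounted at the origin on a cart in front of the work surface, level with it; the furniture and walls round the work are solid. World frame = base frame: x ahead of the robot, y to its left, z up, the work surface at z = 0. Lengths are in m, angles in rad, forces in N, time in s.
With the tool pointing down it reaches from about 0.375 to 0.9 m from the base axis. Payload 3.1 kg.
Tool frame: the origin (TCP) lies at the very end of the fingers, on their centre line; the grasp point (between the pads) lies 19 mm behind it (r.grasp_offset is the distance from the TCP to the grasp point, in m); z points along the fingers, y is the line along which they close (so a half turn about z gives the same grasp; the last joint's range is limited). The gripper opens to 85 mm and grips with 20 to 120 N. Pads are 22 mm wide; open, the fingers measure 114 mm over their backs; the gripper's body (76 mm by 85 mm) begins 54 mm behind the grasp point. The pads swing forward as they close: fully open they stand 13 mm farther back than shut.
Start: joints at [1.018, 0.527, 1.433, -0, 1.181, -0.178], TCP at [0.228, 0.582, 0.231] pointing down, gripper open.
Joint ranges: [-3.08, 3.08], [-0.75, 2.2], [0.22, 2.44], [-1.43, 4.57], [0, 2.65], [-2.85, 2.85]. Speed limits (rad/s): [2.79, 2.79, 3.14, 3.14, 3.14, 3.14].

### API

Orientations are given as a 3x3 rotation matrix whose columns are the frame's x, y, z axes.
In Python, from cell import r gives the robot as it stands. The module is installed in compiled form; this text tells all that it offers.
- The arm moves only by the tool drive_tool, never from a script. Its arguments are lists of equal length, an entry for each row: "grip": the finger opening in cm, from 0 to 8.54; "travel": the shift along the world's x, y, z in cm, a list of three; "delta_rot": the turn, a rotation vector about the world's x, y, z in rad, a list of three. A call has exactly 8 rows; each row shifts and turns the commanded pose from where the row before left it; what a row does not reach is not made up. A row lasts 1/12 s, in which the tool goes at most 41.7 mm and 7.16 degrees, less where a joint would pass 70% of its speed; a pose out of reach is approached as far as the arm can. A call with a gripper value outside its range is refused whole. The fingers move at their own pace and stop on an object; the grip force is fixed at half the most. Time passes only in rows, so rows that do not move let the fingers close, or fill a call up. It gives the time, the measured TCP pose, the force, the opening and the grip force at its end, in the units of the state.
- r.get_state(): the state, without advancing time (a new reading comes with each control period).
- r.capture(name): name is "side" or "top" or "wrist"; returns a dict with "image" (384x512x3 uint8, red, green, blue), "depth" (384x512 float32, m along the optical axis (not along the pixel's ray), 0 where there is no reading), "vertical_fov" (degrees; the focal length in pixels is half the picture's height over the tangent of half this angle, whatever the lens; pixels are square), "cx", "cy" (the principal point, pixels), "distortion" ([k1, k2, p1, p2, k3] as OpenCV has them; the pictures are not rectified), "R" (3x3) and "t" (3): a world point X has camera coordinates R X + t; the wrist camera has in their place "hand_eye" (4x4, takes a point from camera to tool coordinates, whose origin is the TCP and whose axes are the flange's). Camera axes: x right, y down, z forward; pixel columns grow to the right and rows downward; lengths in m; the calibration is good to about 2 mm. A picture is of the moment at which its call begins: read the wrist's pose just before it.
- r.close_job(): hands the job in; it is judged then, once.
Trained networks look in a picture, given as the dict that the camera call returned (one of the last four; its "shot" number tells which), for a name from the list of things; names that differ only in an ending like _2 or _b are one class to them, and where a whole thing is asked for, a point or a joint stands for the part that bears it (a point fixed in the world has none). Each returns a list of dicts, best first, with "score" (0 to 1); they miss things now and then, are a little off and sometimes report something else, mostly with a low value. They report only what shows in the picture. A call takes as long as a camera call.
- r.boxes_of(picture, thing): "extent" ([left, top, right, bottom] in pixels, round what is visible of it).
- r.masks_of(picture, thing): "pixels" (384x512 bool, what is visible of it) and "extent" ([left, top, right, bottom] in pixels, round what is visible of it).
The state is a dict: "t": time; "joint_pos": joint angles; "qvel": joint speeds; "tau": joint torques, N m; "tool_pos": TCP position; "tool_rot": TCP orientation; "contact_force": force on the tool from outside, world axes, zero at the start; "torque": the same for the moment, N m; "opening": opening from 0.0 (shut) to 1.0 (fully open); "finger_force": force on a finger pad.
Only numpy, scipy, OpenCV 4.12 (cv2) and the standard library are available. Lean on these libraries where they do the work, as an engineer would, in place of code of your own. Each camera call takes 0.05 s, during which the arm holds its last target. There are 200 camera calls.

## Working session

There is one attempt and no reset: what is moved stays moved. The work goes in short steps, Python scripts to look and compute and a tool call to move; the robot and the scene stay as the last step left them, time stands still between calls to the robot, and variables do not carry over. Pictures are saved under pics/ and viewed, at most 10 in all, crops included, and the job is handed in when it is done.

Besides the shell and the picture viewer there is one more tool, called after "Request:" by a JSON object that holds its "name" and its "arguments". drive_tool: Moves the arm, as the interface text tells. Its arguments: {"type":"object","properties":{"grip":{"type":"array","items":{"type":"number"}},"travel":{"type":"array","items":{"type":"array","items":{"type":"number"}}},"delta_rot":{"type":"array","items":{"type":"array","items":{"type":"number"}}}},"required":["grip","travel","delta_rot"]}

```bash
mkdir -p pics; cat > h.py <<'E'
import numpy as np, cv2
from cell import r
np.set_printoptions(precision=4,suppress=True)
def K(p):
    f=p["image"].shape[0]/2/np.tan(np.radians(p["vertical_fov"])/2)
    return np.array([[f,0,p["cx"]],[0,f,p["cy"]],[0,0,1]])
def cloud(p,mask,st=None):
    v,u=np.nonzero(mask&(p["depth"]>0)); d=p["depth"][v,u]
    n=cv2.undistortPoints(np.stack([u,v],1).astype(np.float64)[:,None],K(p),np.array(p["distortion"]))[:,0]
    c=np.c_[n*d[:,None],d]
    if "R" in p: return (c-p["t"])@np.array(p["R"])
    H=np.array(p["hand_eye"]); c=c@H[:3,:3].T+H[:3,3]
    return c@np.array(st["tool_rot"]).T+st["tool_pos"]
def save(p,n): cv2.imwrite("pics/"+n,p["image"][...,::-1])
E
python3 - <<'E'
from h import *
s=r.get_state(); print(s["tool_pos"],s["tool_rot"],s["t"])
ims=[]
for c in ["top","side"]:
    p=r.capture(c); ims.append(p["image"])
    for n in ["bottle_rail","end_stop","large_bottle","small_bottle","drop_bottle","flask","jar","lab_timer"]:
        m=r.masks_of(p,n)
        if not m: print(c,n,"none");continue
        X=cloud(p,m[0]["pixels"])
        print(c,n,round(m[0]["score"],2),m[0]["extent"],len(X),*( [np.percentile(X,q,axis=0) for q in(3,50,97)] if len(X) else []))
cv2.imwrite("pics/a.png",cv2.resize(np.vstack(ims),(400,600))[...,::-1])
cv2.imwrite("pics/top.png",ims[0][...,::-1]);cv2.imwrite("pics/side.png",ims[1][...,::-1])
E
```

```text
[0.2278 0.5812 0.2303] [[-0.9309  0.3652 -0.0011]
 [ 0.3652  0.9309 -0.0019]
 [ 0.0004 -0.0022 -1.    ]] 0.0
top bottle_rail 0.65 [186.8, 136.5, 374.3, 174.9] 2298 [ 0.5956 -0.2857 -0.0011] [ 0.6543 -0.1008  0.0522] [0.6843 0.2146 0.0742]
top end_stop 0.65 [311.7, 139.9, 337.5, 174.5] 549 [ 0.591  -0.1883  0.0032] [ 0.6304 -0.1634  0.0543] [ 0.6711 -0.1428  0.0995]
top large_bottle 0.62 [201.8, 193.5, 251.1, 215.5] 895 [0.4627 0.0541 0.0011] [0.4897 0.1079 0.0527] [0.5196 0.1788 0.0614]
top small_bottle 0.62 [303.5, 198.9, 351.8, 225.5] 751 [ 0.4491 -0.2338  0.0304] [ 0.4742 -0.1827  0.0492] [ 0.5059 -0.1225  0.0572]
top drop_bottle 0.88 [192.1, 145.3, 213.5, 173.2] 373 [0.5945 0.1522 0.0107] [0.6115 0.1699 0.1049] [0.6404 0.1955 0.1537]
top flask 0.59 [254.4, 150.4, 283.4, 178.8] 603 [ 0.5756 -0.0427  0.0016] [ 0.6008 -0.0093  0.0495] [0.6384 0.0231 0.1373]
top jar 0.71 [105.3, 214.2, 128.9, 226.0] 200 [0.4299 0.4069 0.0191] [0.4494 0.4224 0.048 ] [0.4647 0.4447 0.0531]
top lab_timer 0.96 [384.7, 218.6, 405.6, 241.4] 414 [ 0.3925 -0.4056  0.0092] [ 0.4217 -0.3727  0.0155] [ 0.4509 -
[... 330 characters left out ...]
86 [0.4649 0.0494 0.0022] [0.4869 0.0842 0.0485] [0.522  0.1792 0.0626]
side small_bottle 0.68 [253.4, 220.1, 288.4, 260.0] 743 [ 0.4502 -0.2393  0.0032] [ 0.472  -0.2016  0.0461] [ 0.5094 -0.1257  0.0579]
side drop_bottle 0.82 [259.8, 118.7, 271.7, 167.9] 459 [0.598  0.1499 0.0084] [0.6154 0.1597 0.0789] [0.6402 0.1825 0.1514]
side flask 0.96 [274.9, 160.4, 296.5, 201.7] 622 [ 0.5805 -0.0516  0.012 ] [ 0.6066 -0.0304  0.0587] [0.6349 0.0007 0.1339]
side jar 0.68 [194.4, 117.3, 206.1, 132.1] 151 [0.433  0.4047 0.0094] [0.4513 0.4129 0.0372] [0.4713 0.4398 0.0536]
side lab_timer 0.89 [264.3, 288.7, 298.8, 324.0] 569 [ 0.3911 -0.4118  0.0035] [ 0.4212 -0.3821  0.0155] [ 0.4546 -0.3493  0.02  ]
```

View pics/top.png

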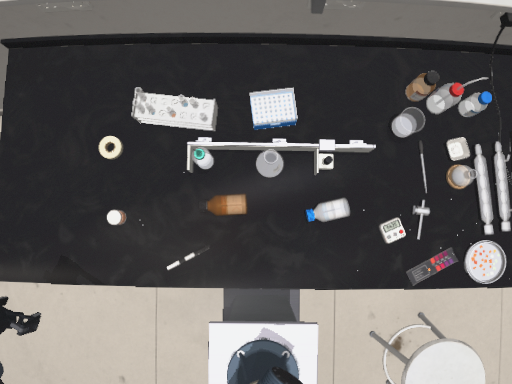

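View pics/side.png

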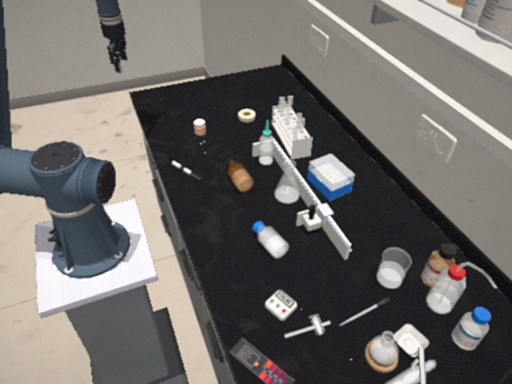

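The top view shows the rail along row ~147 (columns 187–375), with the stop at (325,158) and the flask at (269,163). The large bottle is at (228,205) and the small one at (328,210), both with caps to the left. The jar and timer are clear of the work area.

```bash
python3 - <<'E'
from h import *
ps={c:r.capture(c) for c in ["top","side"]}
def get(n,cams=("top","side")):
    return {c:cloud(ps[c],cv2.erode(r.masks_of(ps[c],n)[0]["pixels"].astype(np.uint8),np.ones((2,2)))>0) for c in cams}
for c,X in get("bottle_rail").items():
    B=X[(X[:,2]>.055)&(X[:,2]<.069)&(X[:,0]>.63)]
    l=cv2.fitLine(B[:,:2].astype(np.float32),cv2.DIST_HUBER,0,.001,.001).ravel()
    x0=l[2]-l[3]*l[0]/l[1]
    print(c,"rail yaw",np.arctan(-l[0]/l[1]),"x at y=0",x0,"y",np.percentile(X[:,1],[.5,99.5]),"top x",np.percentile(B[:,0]+ (B[:,1])*-(l[0]/l[1]),[3,50,97]))
for c,X in get("end_stop").items():
    k=X[(X[:,2]>.085)&(X[:,2]<.11)]; print(c,"knob",k.mean(0),k.min(0),k.max(0),len(k))
for n in ["large_bottle","small_bottle"]:
  for c,X in get(n).items():
    X=X[X[:,2]>.012]
    T=X[:,:2]; 
    (cx,cy),(w,h),a=cv2.minAreaRect((T*1000).astype(np.float32)); 
    l=cv2.fitLine(T.astype(np.float32),cv2.DIST_HUBER,0,.001,.001).ravel()
    d=l[:2]*np.sign(l[1]); q=T@d; s=T@np.array([-d[1],d[0]])
    print(c,n,"rect",cx,cy,w,h,a,"axis yaw from y",np.degrees(np.arctan2(-d[0],d[1])),"along",np.percentile(q,[1,99]),"across",np.percentile(s,[2,98]),"d",d)
    for lo in np.arange(q.min(),q.max(),.015):
        k=(q>=lo)&(q<lo+.015); print("  ",lo.round(3),k.sum(),np.percentile(s[k],[3,97]),X[k,2].max().round(4))
for n in ["flask","drop_bottle"]:
  for c,X in get(n).items():
    k=X[X[:,2]>X[:,2].max()-.02]; print(c,n,"top",(k.min(0)+k.max(0))/2,k.min(0),k.max(0))
E
```

```text
top rail yaw -0.000506715 x at y=0 0.6574684 y [-0.3035  0.2159] top x [0.6453 0.6575 0.6639]
side rail yaw -0.0039939443 x at y=0 0.6587034 y [-0.3093  0.2167] top x [0.6494 0.6588 0.6651]
top knob [ 0.6124 -0.1703  0.0982] [ 0.6035 -0.1803  0.0889] [ 0.6218 -0.161   0.1056] 49
side knob [ 0.6131 -0.1752  0.096 ] [ 0.6052 -0.1829  0.0856] [ 0.6246 -0.1672  0.1034] 41
top large_bottle rect 487.88006591796875 117.10528564453125 56.0680046081543 130.27532958984375 1.1164189577102661 axis yaw from y 4.191664 along [0.0162 0.1452] across [-0.5204 -0.4675] d [-0.0731  0.9973]
   0.015 110 [-0.5192 -0.4674] 0.0625
   0.03 105 [-0.5201 -0.4675] 0.0644
   0.045 113 [-0.5213 -0.4683] 0.0636
   0.06 108 [-0.5196 -0.4671] 0.0638
   0.075 104 [-0.5203 -0.4674] 0.0621
   0.09 107 [-0.5204 -0.4683] 0.0646
   0.105 68 [-0.5132 -0.4745] 0.06
   0.12 58 [-0.5095 -0.4805] 0.0521
   0.135 47 [-0.5089 -0.4793] 0.0505
side large_bottle rect 630.61962890625 -169.453369140625 90.2293701171875 49.59143829345703 0.6055426001548767 axis yaw from y 80.16296 along [-0.6935 -0.6051] across [0.037  0.0862] d [-0.
[... 990 characters left out ...]
s [-0.434  -0.3876] d [-0.2572  0.9664]
   -0.357 181 [-0.4363 -0.3879] 0.0601
   -0.342 89 [-0.4315 -0.3863] 0.0606
   -0.327 86 [-0.4319 -0.3878] 0.0608
   -0.312 84 [-0.4304 -0.3877] 0.0598
   -0.297 81 [-0.4319 -0.3882] 0.0607
   -0.282 48 [-0.4265 -0.3903] 0.0584
   -0.267 38 [-0.4257 -0.3985] 0.0485
   -0.252 38 [-0.424  -0.4007] 0.05
top flask top [ 0.6123 -0.0124  0.1321] [ 0.5937 -0.0293  0.1227] [0.6309 0.0046 0.1415]
side flask top [ 0.6158 -0.0113  0.1344] [ 0.599  -0.0318  0.1246] [0.6326 0.0091 0.1443]
top drop_bottle top [0.6188 0.1757 0.1704] [0.616  0.1729 0.1618] [0.6217 0.1786 0.1791]
side drop_bottle top [0.6214 0.1718 0.1594] [0.6184 0.1691 0.1496] [0.6243 0.1745 0.1693]
```

Request:
{"name": "drive_tool", "arguments": {"grip": [6,6,6,6,6,6,6,6], "travel": [[1.75,-3.4,0],[1.75,-3.4,0],[1.75,-3.4,0],[1.75,-3.4,0],[1.75,-3.4,0],[1.75,-3.4,0],[1.75,-3.4,0],[1.75,-3.4,0]], "delta_rot": [[0,0,0.047],[0,0,0.047],[0,0,0.047],[0,0,0.047],[0,0,0.047],[0,0,0.047],[0,0,0.047],[0,0,0.047]]}}

```text
t: 2.27
tool_pos: [0.3688, 0.3083, 0.2316]
tool_rot: [[-1.0, -0.005, 0.001], [-0.005, 1.0, 0.0], [-0.001, 0.0, -1.0]]
contact_force: [0.2, -0.9, -1.1]
opening: 0.699
finger_force: 0.0
```

Request:
{"name": "drive_tool", "arguments": {"grip": [6,6,6,6,6,6,6,6], "travel": [[1.75,-3.4,0],[1.75,-3.4,0],[1.75,-3.4,0],[1.75,-3.4,0],[1.75,-3.4,0],[1.75,-3.4,0],[1.75,-3.4,0],[1.75,-3.4,0]], "delta_rot": [[0,0,0],[0,0,0],[0,0,0],[0,0,0],[0,0,0],[0,0,0],[0,0,0],[0,0,0]]}}

```text
t: 2.93
tool_pos: [0.5089, 0.036, 0.2316]
tool_rot: [[-1.0, -0.002, 0.001], [-0.002, 1.0, 0.0], [-0.001, 0.0, -1.0]]
contact_force: [-0.1, 0.6, 0.4]
opening: 0.702
finger_force: 0.0
```

Request:
{"name": "drive_tool", "arguments": {"grip": [6,6,6,6,6,6,6,6], "travel": [[1.75,-3.4,0],[1.75,-3.4,0],[1.75,-3.4,0],[1.75,-3.4,0],[1.75,-3.4,0],[1.75,-3.4,0],[0,0,0],[0,0,0]], "delta_rot": [[0,0,0],[0,0,0],[0,0,0],[0,0,0],[0,0,0],[0,0,0],[0,0,0],[0,0,0]]}}

```text
t: 3.6
tool_pos: [0.6138, -0.1685, 0.2309]
tool_rot: [[-1.0, 0.001, 0.0], [0.001, 1.0, -0.0], [-0.0, -0.0, -1.0]]
contact_force: [-0.2, 1.0, -0.3]
opening: 0.7
finger_force: 0.0
```

Request:
{"name": "drive_tool", "arguments": {"grip": [6,6,6,6,6,2,1,1], "travel": [[0,-0.3,-4],[0,0,-4],[0,0,-4],[0,0,-3.9],[0,0,0],[0,0,0],[0,0,0],[0,0,0]], "delta_rot": [[0,0,0],[0,0,0],[0,0,0],[0,0,0],[0,0,0],[0,0,0],[0,0,0],[0,0,0]]}}

```text
t: 4.27
tool_pos: [0.6154, -0.1697, 0.0759]
tool_rot: [[-1.0, -0.003, 0.006], [-0.003, 1.0, -0.003], [-0.006, -0.003, -1.0]]
contact_force: [0.7, -0.1, 0.9]
opening: 0.284
finger_force: 0.0
```

Request:
{"name": "drive_tool", "arguments": {"grip": [1,1,1,1,1,1,1,1], "travel": [[0,0,0],[0,0,0],[0,0,0],[0,0,0],[0,-1,0],[0,-1,0],[0,-1,0],[0,-1,0]], "delta_rot": [[0,0,0],[0,0,0],[0,0,0],[0,0,0],[0,0,0],[0,0,0],[0,0,0],[0,0,0]]}}

```text
t: 4.93
tool_pos: [0.6153, -0.2099, 0.0762]
tool_rot: [[-1.0, -0.002, 0.006], [-0.002, 1.0, -0.002], [-0.006, -0.002, -1.0]]
contact_force: [0.3, 1.7, 6.9]
opening: 0.205
finger_force: 58.9
```

Request:
{"name": "drive_tool", "arguments": {"grip": [1,1,1,1,1,1,1,1], "travel": [[0,-1.2,0],[0,-1.2,0],[0,-1.2,0],[0,-1,0],[0,-0.6,0],[0,-0.3,0],[0,-0.2,0],[0,0,0]], "delta_rot": [[0,0,0],[0,0,0],[0,0,0],[0,0,0],[0,0,0],[0,0,0],[0,0,0],[0,0,0]]}}

```text
t: 5.6
tool_pos: [0.6152, -0.2678, 0.0763]
tool_rot: [[-1.0, -0.002, 0.006], [-0.002, 1.0, -0.004], [-0.006, -0.004, -1.0]]
contact_force: [-1.2, -0.2, 5.9]
opening: 0.212
finger_force: 58.8
```

Request:
{"name": "drive_tool", "arguments": {"grip": [1,1,1,1,1,1,1,1], "travel": [[0,-0.2,0],[0,-0.2,0],[0,-0.1,0],[0,0,0],[0,0,0],[0,0,0],[0,0,0],[0,0,0]], "delta_rot": [[0,0,0],[0,0,0],[0,0,0],[0,0,0],[0,0,0],[0,0,0],[0,0,0],[0,0,0]]}}

```text
t: 6.27
tool_pos: [0.6151, -0.2722, 0.0763]
tool_rot: [[-1.0, -0.002, 0.006], [-0.002, 1.0, -0.003], [-0.006, -0.003, -1.0]]
contact_force: [-0.8, 0.8, 7.1]
opening: 0.21
finger_force: 58.8
```

Request:
{"name": "drive_tool", "arguments": {"grip": [1,1,1,1,1,1,1,1], "travel": [[0,-0.2,0],[0,-0.1,0],[0,-0.1,0],[0,-0.1,0],[0,0,0],[0,0,0],[0,0,0],[0,0,0]], "delta_rot": [[0,0,0],[0,0,0],[0,0,0],[0,0,0],[0,0,0],[0,0,0],[0,0,0],[0,0,0]]}}

```text
t: 6.93
tool_pos: [0.6152, -0.2771, 0.0763]
tool_rot: [[-1.0, -0.002, 0.006], [-0.002, 1.0, -0.003], [-0.006, -0.003, -1.0]]
contact_force: [-0.7, 0.9, 6.0]
opening: 0.207
finger_force: 58.8
```

```bash
python3 - <<'E'
from h import *
s=r.get_state(); print(s["joint_pos"])
p=r.capture("top"); X=cloud(p,r.masks_of(p,"end_stop")[0]["pixels"])
R=cloud(p,r.masks_of(p,"bottle_rail")[0]["pixels"])
print(np.percentile(X[:,1],[2,98]), np.percentile(R[:,1],[1,99]))
cv2.imwrite("pics/b.png",cv2.resize(p["image"][110:260,170:420],(800,480))[...,::-1])
E
```

```text
[-0.5887  0.7758  1.4172  0.0006  0.9422 -2.162 ]
[-0.2825 -0.1998] [-0.2762  0.2175]
```

View pics/b.png

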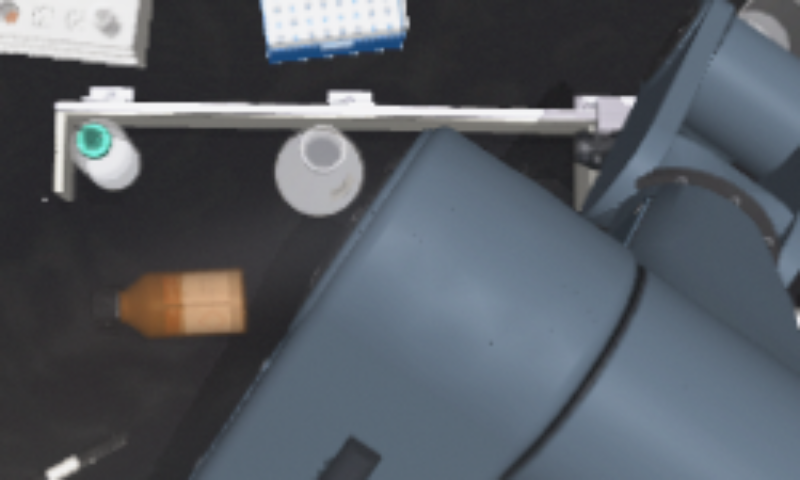

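Request:
{"name": "drive_tool", "arguments": {"grip": [1,1,1,1,1,1,1,1], "travel": [[0,-0.2,0],[0,-0.1,0],[0,-0.1,0],[0,0,0],[0,0,0],[0,0,0],[0,0,0],[0,0,0]], "delta_rot": [[0,0,0],[0,0,0],[0,0,0],[0,0,0],[0,0,0],[0,0,0],[0,0,0],[0,0,0]]}}

```text
t: 7.75
tool_pos: [0.6151, -0.2781, 0.0762]
tool_rot: [[-1.0, -0.002, 0.005], [-0.002, 1.0, 0.001], [-0.005, 0.001, -1.0]]
contact_force: [1.3, 7.0, 8.6]
opening: 0.207
finger_force: 59.1
```

The picture shows the stop out at about (590,160), and the pull now meets its end resistance. I'll release it and go to the large bottle.

Request:
{"name": "drive_tool", "arguments": {"grip": [4,6,8,8,8,8,8,8], "travel": [[0,0,0],[0,0,0],[0,0,0],[0,0,0],[0,0,4],[0,0,4],[0,0,4],[0,0,4]], "delta_rot": [[0,0,0],[0,0,0],[0,0,0],[0,0,0],[0,0,0],[0,0,-0.09],[0,0,-0.115],[0,0,-0.115]]}}

```text
t: 8.42
tool_pos: [0.6127, -0.2804, 0.2336]
tool_rot: [[-0.948, 0.318, -0.001], [0.318, 0.948, 0.0], [0.001, 0.0, -1.0]]
contact_force: [-0.2, -0.8, -0.0]
opening: 0.935
finger_force: 0.0
```

Request:
{"name": "drive_tool", "arguments": {"grip": [8.4,8.4,8.4,8.4,8.4,8.4,8.4,8.4], "travel": [[-1.15,3.5,0],[-1.15,3.5,0],[-1.15,3.5,0],[-1.15,3.5,0],[-1.15,3.5,0],[-1.15,3.5,0],[-1.15,3.5,0],[-1.15,3.5,0]], "delta_rot": [[0,0,-0.115],[0,0,-0.115],[0,0,-0.115],[0,0,-0.115],[0,0,-0.115],[0,0,-0.115],[0,0,-0.115],[0,0,-0.115]]}}

```text
t: 9.08
tool_pos: [0.5204, 0.0009, 0.2324]
tool_rot: [[-0.321, 0.947, 0.0], [0.947, 0.321, -0.0], [-0.0, 0.0, -1.0]]
contact_force: [0.2, 0.6, -0.0]
opening: 0.985
finger_force: 0.0
```

Request:
{"name": "drive_tool", "arguments": {"grip": [8.4,8.4,8.4,8.4,8.4,8.4,8.4,8.4], "travel": [[-1.15,3.5,0],[-1.15,3.5,0],[-1.15,3.5,0],[0,0,0],[0,0,0],[0,0,0],[0,0,0],[0,0,0]], "delta_rot": [[0,0,-0.115],[0,0,-0.115],[0,0,-0.03],[0,0,0],[0,0,0],[0,0,0],[0,0,0],[0,0,0]]}}

```text
t: 9.75
tool_pos: [0.4874, 0.1035, 0.2323]
tool_rot: [[-0.071, 0.997, 0.0], [0.997, 0.071, -0.0], [-0.0, 0.0, -1.0]]
contact_force: [0.5, 0.5, -0.5]
opening: 0.985
finger_force: 0.0
```

```bash
python3 - <<'E'
from h import *
s=r.get_state(); print(s["joint_pos"],s["tool_pos"],s["tool_rot"])
p=r.capture("wrist"); save(p,"w1.png")
m=r.masks_of(p,"large_bottle")
for k in m[:2]: print(k["score"],k["extent"])
X=cloud(p,m[0]["pixels"],s); X=X[X[:,2]>.02]
l=cv2.fitLine(X[:,:2].astype(np.float32),cv2.DIST_HUBER,0,.001,.001).ravel(); d=l[:2]*np.sign(l[1]); q=X[:,:2]@d; t=X[:,:2]@np.array([-d[1],d[0]])
print(d,np.percentile(q,[1,99]),X[:,2].max())
for lo in np.arange(q.min(),q.max(),.02):
    k=(q>=lo)&(q<lo+.02); print(lo.round(3),np.percentile(t[k],[2,98]),np.percentile(X[k,2],98))
p=r.capture("top"); X=cloud(p,r.masks_of(p,"end_stop")[0]["pixels"]);k=X[(X[:,2]>.085)&(X[:,2]<.11)]; print("knob",k.mean(0))
E
```

```text
[-0.0152  0.3564  1.7436 -0.0003  1.0412 -0.0861] [0.4874 0.1035 0.2323] [[-0.0709  0.9975  0.0005]
 [ 0.9975  0.0709 -0.0002]
 [-0.0003  0.0004 -1.    ]]
0.78 [225.2, 76.3, 286.7, 214.0]
[-0.062   0.9981] [0.0232 0.153 ] 0.061878221207842976
0.02 [-0.5277 -0.4722] 0.06058085484091756
0.04 [-0.5278 -0.4724] 0.06061411196250379
0.06 [-0.5275 -0.4717] 0.06051613596815061
0.08 [-0.5273 -0.4719] 0.060464584052640796
0.1 [-0.5265 -0.4732] 0.06004419180388052
0.12 [-0.5171 -0.4819] 0.04957158293732115
0.14 [-0.517  -0.4819] 0.04909354069165706
knob [ 0.6121 -0.2758  0.0971]
```

Request:
{"name": "drive_tool", "arguments": {"grip": [8.4,8.4,8.4,8.4,8.4,8.4,8.4,8.4], "travel": [[0.4,0.4,-2],[0,0,-2],[0,0,-2],[0,0,-2],[0,0,-2],[0,0,0],[0,0,0],[0,0,0]], "delta_rot": [[-0.104,-0.007,0],[-0.104,-0.007,0],[-0.104,-0.007,0],[-0.104,-0.007,0],[-0.104,-0.007,0],[0,0,0],[0,0,0],[0,0,0]]}}

```text
t: 10.62
tool_pos: [0.4912, 0.1086, 0.1329]
tool_rot: [[-0.064, 0.997, 0.034], [0.865, 0.072, -0.496], [-0.497, -0.002, -0.868]]
contact_force: [0.4, 0.0, 0.7]
opening: 0.985
finger_force: 0.0
```

```bash
python3 - <<'E'
from h import *
s=r.get_state(); print(s["joint_pos"],s["tool_pos"],s["tool_rot"])
E
```

```text
[ 0.2833  0.6239  1.7498 -0.6205  0.9878  0.617 ] [0.4912 0.1086 0.1329] [[-0.0637  0.9974  0.0337]
 [ 0.8655  0.072  -0.4957]
 [-0.4969 -0.0024 -0.8678]]
```

Request:
{"name": "drive_tool", "arguments": {"grip": [8.4,8.4,8.4,8.4,8.4,5,4.5,4.5], "travel": [[0,0,-3.5],[0,0,-3.5],[0,0,-3],[0,0,-1.5],[0,0,-0.5],[0,0,0],[0,0,0],[0,0,0]], "delta_rot": [[0,0,0],[0,0,0],[0,0,0],[0,0,0],[0,0,0],[0,0,0],[0,0,0],[0,0,0]]}}

```text
t: 11.28
tool_pos: [0.4923, 0.1088, 0.0148]
tool_rot: [[-0.061, 0.997, 0.037], [0.865, 0.071, -0.496], [-0.497, 0.001, -0.868]]
contact_force: [0.2, -0.2, 1.1]
opening: 0.681
finger_force: 64.1
```

Request:
{"name": "drive_tool", "arguments": {"grip": [4.5,4.5,4.5,4.5,4.5,4.5,4.5,4.5], "travel": [[0,0,0],[0,0,0],[0,0,0],[0,0,0],[0,0,1],[0,0,2],[0,0,3],[0,0,3]], "delta_rot": [[0,0,0],[0,0,0],[0,0,0],[0,0,0],[0,0,0],[0,0,0],[0,0,0],[0,0,0]]}}

```text
t: 11.95
tool_pos: [0.4898, 0.1089, 0.1033]
tool_rot: [[-0.065, 0.997, 0.032], [0.865, 0.072, -0.496], [-0.497, -0.005, -0.868]]
contact_force: [1.0, 0.3, -1.9]
opening: 0.689
finger_force: 64.6
```

Request:
{"name": "drive_tool", "arguments": {"grip": [4.5,4.5,4.5,4.5,4.5,4.5,4.5,4.5], "travel": [[0,0.4,0.4],[0,0.4,0.4],[0,0.4,0.4],[0,0.4,0.4],[0,0.4,0],[0,0.4,0],[0,0.4,0],[0,0.4,0]], "delta_rot": [[0.1045,0.0073,0],[0.1045,0.0073,0],[0.1045,0.0073,0],[0.1045,0.0073,0],[0.1045,0.0073,0],[0.1045,0.0073,0],[0.1045,0.0073,0],[0.1045,0.0073,0]]}}

```text
t: 12.62
tool_pos: [0.4913, 0.1411, 0.1202]
tool_rot: [[-0.072, 0.997, -0.019], [0.946, 0.074, 0.316], [0.316, 0.005, -0.949]]
contact_force: [-1.0, -0.7, -2.7]
opening: 0.684
finger_force: 64.5
```

Request:
{"name": "drive_tool", "arguments": {"grip": [4.5,4.5,4.5,4.5,4.5,4.5,4.5,4.5], "travel": [[0,0.4,0],[0,0.4,0],[0,0.4,0],[0,0.4,0],[0,0,0],[0,0,0],[0,0,0],[0,0,0]], "delta_rot": [[0.1045,0.0073,0],[0.1045,0.0073,0],[0.1045,0.0073,0],[0.1045,0.0073,0],[0.1045,0.0073,0],[0.1045,0.0073,0],[0.1045,0.0073,0],[0,0,0]]}}

```text
t: 13.28
tool_pos: [0.4917, 0.1545, 0.1159]
tool_rot: [[-0.035, 0.998, -0.059], [0.496, 0.069, 0.866], [0.868, 0.001, -0.497]]
contact_force: [-0.1, -1.3, -1.7]
opening: 0.687
finger_force: 64.6
```

```bash
cat > up.py <<'E'
from h import *
import sys
from scipy.optimize import least_squares
n,ra,out=sys.argv[1],float(sys.argv[2]),sys.argv[3]
s=r.get_state(); print(s["joint_pos"],s["tool_pos"],s["tool_rot"])
ims=[]
for c in ["top","side"]:
    p=r.capture(c); ims.append(p["image"])
    m=r.masks_of(p,n)
    for k in m[:1]:
        X=cloud(p,k["pixels"]); 
        if len(X)<20: continue
        print(c,k["score"],k["extent"],"zmin/max",np.percentile(X[:,2],[1,99]))
        B=X[(X[:,2]<np.percentile(X[:,2],60))]
        C=X[X[:,2]>X[:,2].max()-.03]
        print("low med",np.median(B,0),"cap ctr",(C.min(0)+C.max(0))/2)
a=ims[0][110:260,170:420]; b=ims[1][90:270,170:390]
cv2.imwrite("pics/"+out,np.hstack([cv2.resize(a,(400,300)),cv2.resize(b,(400,300))])[...,::-1])
E
python3 up.py large_bottle .03 c.png
```

```text
[-0.4139  0.8427  1.8467  0.9256  1.2962 -1.1583] [0.4917 0.1545 0.1159] [[-0.0352  0.9976 -0.059 ]
 [ 0.4956  0.0687  0.8659]
 [ 0.8679  0.0012 -0.4968]]
top 0.53 [198.6, 193.4, 207.7, 208.2] zmin/max [-0.0005  0.6866]
low med [0.495  0.1632 0.1507] cap ctr [0.4636 0.0827 0.6832]
side 0.56 [224.0, 135.4, 250.1, 168.4] zmin/max [-0.001   0.1788]
low med [0.4842 0.116  0.0797] cap ctr [ 0.4161 -0.0646  0.32  ]
```

View pics/c.png

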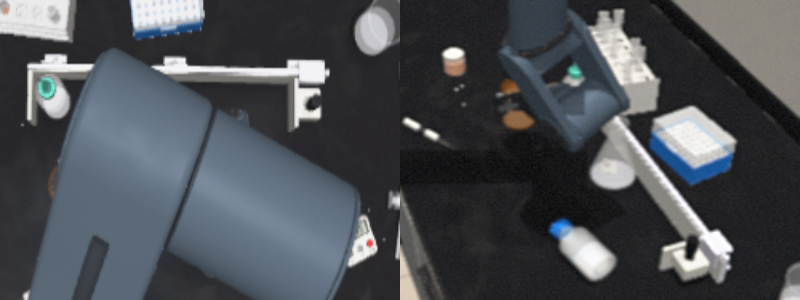

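The bottle is held upright, at about (515,100) in the side half of the picture. I'll lower it.

Request:
{"name": "drive_tool", "arguments": {"grip": [4.5,4.5,4.5,4.5,4.5,4.5,4.5,4.5], "travel": [[0,0,-2],[0,0,-1.5],[0,0,-1],[0,0,-0.5],[0,0,-0.2],[0,0,-0.1],[0,0,-0.1],[0,0,0]], "delta_rot": [[0,0,0],[0,0,0],[0,0,0],[0,0,0],[0,0,0],[0,0,0],[0,0,0],[0,0,0]]}}

```text
t: 14.15
tool_pos: [0.4908, 0.1569, 0.0647]
tool_rot: [[-0.039, 0.997, -0.062], [0.496, 0.073, 0.865], [0.867, 0.003, -0.498]]
contact_force: [-1.1, 0.4, -1.5]
opening: 0.683
finger_force: 64.6
```

Request:
{"name": "drive_tool", "arguments": {"grip": [4.5,4.5,4.5,4.5,4.5,4.5,4.5,4.5], "travel": [[0,0,-0.1],[0,0,-0.1],[0,0,-0.1],[0,0,0],[0,0,0],[0,0,0],[0,0,0],[0,0,0]], "delta_rot": [[0,0,0],[0,0,0],[0,0,0],[0,0,0],[0,0,0],[0,0,0],[0,0,0],[0,0,0]]}}

```text
t: 14.82
tool_pos: [0.4907, 0.1568, 0.0613]
tool_rot: [[-0.038, 0.997, -0.062], [0.496, 0.073, 0.865], [0.868, 0.002, -0.497]]
contact_force: [0.3, -0.8, -1.2]
opening: 0.687
finger_force: 64.6
```

Request:
{"name": "drive_tool", "arguments": {"grip": [4.5,4.5,4.5,4.5,4.5,4.5,4.5,4.5], "travel": [[0,0,-0.2],[0,0,-0.1],[0,0,-0.1],[0,0,-0.1],[0,0,0],[0,0,0],[0,0,0],[0,0,0]], "delta_rot": [[0,0,0],[0,0,0],[0,0,0],[0,0,0],[0,0,0],[0,0,0],[0,0,0],[0,0,0]]}}

```text
t: 15.48
tool_pos: [0.4907, 0.1569, 0.0577]
tool_rot: [[-0.038, 0.997, -0.061], [0.493, 0.072, 0.867], [0.869, 0.003, -0.495]]
contact_force: [-0.4, -3.3, 5.8]
opening: 0.684
finger_force: 65.5
```

Request:
{"name": "drive_tool", "arguments": {"grip": [5.6,6.2,7,7.8,8.4,8.4,8.4,8.4], "travel": [[0,0,0],[0,0,0],[0,0,0],[0,0,0],[0,0,0],[0.1,-1.73,1],[0.2,-3,1.7],[0.2,-3,1.7]], "delta_rot": [[0,0,0],[0,0,0],[0,0,0],[0,0,0],[0,0,0],[0,0,0],[0,0,0],[0,0,0]]}}

```text
t: 16.15
tool_pos: [0.4946, 0.0798, 0.1005]
tool_rot: [[-0.037, 0.997, -0.065], [0.495, 0.075, 0.866], [0.868, -0.0, -0.496]]
contact_force: [1.6, -0.8, -1.0]
opening: 0.984
finger_force: 0.0
```

Request:
{"name": "drive_tool", "arguments": {"grip": [8.4,8.4,8.4,8.4,8.4,8.4,8.4,8.4], "travel": [[0,-3,2],[0,-2,3],[0,0,3.5],[0,0,3.5],[0,0,0],[0,0,0],[0,0,0],[0,0,0]], "delta_rot": [[0,0,0],[-0.1047,0,0],[-0.1047,0,0],[-0.1047,0,0],[-0.1047,0,0],[-0.1047,0,0],[-0.1047,0,0],[-0.1047,0,0]]}}

```text
t: 16.82
tool_pos: [0.4957, 0.0293, 0.2213]
tool_rot: [[-0.038, 0.997, -0.06], [0.951, 0.055, 0.305], [0.308, -0.045, -0.95]]
contact_force: [-0.2, -0.1, -0.6]
opening: 0.982
finger_force: 0.0
```

```bash
python3 up.py large_bottle .03 d.png; python3 - <<'E'
from h import *
s=r.get_state();p=r.capture("wrist");print(r.boxes_of(p,"large_bottle")[:1])
E
```

```text
[-0.3352  0.4168  1.7283  0.2955  1.1759 -0.5219] [0.4957 0.0293 0.2213] [[-0.0382  0.9975 -0.0596]
 [ 0.9506  0.0547  0.3054]
 [ 0.3079 -0.045  -0.9503]]
top 0.88 [204.2, 190.5, 229.8, 216.6] zmin/max [0.0054 0.1376]
low med [0.4844 0.1283 0.093 ] cap ctr [0.4887 0.1413 0.1263]
[{'extent': [227.5, 60.2, 296.2, 145.0], 'score': 0.89}]
```

Request:
{"name": "drive_tool", "arguments": {"grip": [7,7,7,7,7,7,7,7], "travel": [[-0.1,2.8,0],[-0.1,2.8,0],[-0.1,2.8,0],[-0.1,2.8,0],[0,0,0],[0,0,0],[0,0,0],[0,0,0]], "delta_rot": [[-0.1035,-0.02,0],[-0.1035,-0.02,0],[-0.1035,-0.02,0],[0,0,0],[0,0,0],[0,0,0],[0,0,0],[0,0,0]]}}

```text
t: 17.78
tool_pos: [0.492, 0.1398, 0.2196]
tool_rot: [[-0.045, 0.999, -0.004], [0.999, 0.045, 0.005], [0.005, -0.004, -1.0]]
contact_force: [0.5, -1.1, -0.4]
opening: 0.82
finger_force: 0.0
```

```bash
cat > wc.py <<'E'
from h import *
import sys
s=r.get_state();print(s["tool_pos"],s["tool_rot"]);p=r.capture("wrist")
for n in sys.argv[1:]:
    m=r.masks_of(p,n)
    if not m: print(n,"none"); continue
    X=cloud(p,m[0]["pixels"],s); z=np.percentile(X[:,2],99); C=X[X[:,2]>z-.012]
    print(n,m[0]["score"],m[0]["extent"],"z",z,"top: med",np.median(C,0),"mid",(np.percentile(C,2,axis=0)+np.percentile(C,98,axis=0))/2, "range",np.percentile(C,2,axis=0),np.percentile(C,98,axis=0))
E
python3 wc.py large_bottle drop_bottle flask
```

```text
[0.492  0.1398 0.2196] [[-0.0452  0.999  -0.0043]
 [ 0.999   0.0452  0.0053]
 [ 0.0055 -0.0041 -1.    ]]
large_bottle 0.95 [215.2, 129.0, 287.8, 217.3] z 0.1359259682079297 top: med [0.493  0.1431 0.1347] mid [0.493  0.1421 0.1311] range [0.4767 0.1254 0.1262] [0.5093 0.1588 0.136 ]
drop_bottle 0.64 [355.2, 104.1, 491.6, 178.4] z 0.1765624824221634 top: med [0.6204 0.1764 0.1727] mid [0.6215 0.1761 0.1715] range [0.6186 0.173  0.1649] [0.6244 0.1793 0.1782]
flask 0.78 [314.0, 254.3, 407.0, 381.3] z 0.13686778679202044 top: med [ 0.6286 -0.0231  0.1361] mid [0.5857 0.0571 0.1823] range [ 0.5389 -0.026   0.133 ] [0.6325 0.1403 0.2316]
```

Request:
{"name": "drive_tool", "arguments": {"grip": [7,7,7,7,7,4,2.5,2.5], "travel": [[0,0.2,-3.5],[0,0,-3.5],[0,0,-3],[0,0,-1.7],[0,0,0],[0,0,0],[0,0,0],[0,0,0]], "delta_rot": [[0,0,0],[0,0,0],[0,0,0],[0,0,0],[0,0,0],[0,0,0],[0,0,0],[0,0,0]]}}

```text
t: 18.65
tool_pos: [0.4928, 0.1434, 0.1049]
tool_rot: [[-0.048, 0.999, 0.0], [0.999, 0.048, 0.005], [0.005, 0.0, -1.0]]
contact_force: [-1.6, -0.9, 2.6]
opening: 0.424
finger_force: 59.8
```

Request:
{"name": "drive_tool", "arguments": {"grip": [2.5,2.5,2.5,2.5,2.5,2.5,2.5,2.5], "travel": [[0,0,0],[0,0,0],[0,0,0],[0,0,0],[0,0,0],[0,0,1],[0,0,2],[0,0,2]], "delta_rot": [[0,0,0],[0,0,0],[0,0,0],[0,0,0],[0,0,0],[0,0,0],[0,0,0],[0,0,0]]}}

```text
t: 19.32
tool_pos: [0.4908, 0.1435, 0.1539]
tool_rot: [[-0.048, 0.999, -0.005], [0.999, 0.048, 0.005], [0.005, -0.005, -1.0]]
contact_force: [0.1, -0.6, -1.8]
opening: 0.42
finger_force: 60.2
```

Request:
{"name": "drive_tool", "arguments": {"grip": [2.5,2.5,2.5,2.5,2.5,2.5,2.5,2.5], "travel": [[0.7,-1.8,0],[0.7,-1.8,0],[0.7,-1.8,0],[2.5,0,0],[2.5,0,0],[2.5,0,0],[2.2,0,0],[0.6,0,0]], "delta_rot": [[0,0,0],[0,0,0],[0,0,0],[0,0,0],[0,0,0],[0,0,0],[0,0,0],[0,0,0]]}}

```text
t: 19.98
tool_pos: [0.6199, 0.0892, 0.1543]
tool_rot: [[-0.047, 0.999, 0.003], [0.999, 0.047, 0.005], [0.005, 0.003, -1.0]]
contact_force: [-0.4, 0.3, -1.2]
opening: 0.426
finger_force: 60.4
```

Request:
{"name": "drive_tool", "arguments": {"grip": [2.5,2.5,2.5,2.5,2.5,2.5,2.5,2.5], "travel": [[0,0,-1],[0,0,-1],[0,0,-1],[0,0,0],[0,0,0],[0,0,0],[0,0,0],[0,0,0]], "delta_rot": [[0,0,0],[0,0,0],[0,0,0],[0,0,0],[0,0,0],[0,0,0],[0,0,0],[0,0,0]]}}

```text
t: 20.65
tool_pos: [0.6159, 0.0896, 0.1239]
tool_rot: [[-0.048, 0.999, -0.002], [0.999, 0.048, 0.005], [0.005, -0.001, -1.0]]
contact_force: [-0.2, -0.2, -1.8]
opening: 0.422
finger_force: 60.5
```

```bash
python3 wc.py flask drop_bottle; python3 - <<'E'
from h import *
ims=[]
for c in ["top","side"]:
    p=r.capture(c); ims.append(p["image"])
    for n in ["large_bottle","flask","drop_bottle"]:
        m=r.masks_of(p,n)
        if m:
            X=cloud(p,m[0]["pixels"]); print(c,n,m[0]["score"],np.percentile(X,[2,50,98],axis=0).round(3).tolist())
a=ims[0][110:260,170:420]; b=ims[1][90:270,170:390]
cv2.imwrite("pics/e.png",np.hstack([cv2.resize(a,(400,300)),cv2.resize(b,(400,300))])[...,::-1])
E
```

```text
[0.6159 0.0896 0.1239] [[-0.0479  0.9988 -0.0017]
 [ 0.9988  0.048   0.0052]
 [ 0.0053 -0.0015 -1.    ]]
flask 0.91 [204.9, 315.9, 282.7, 375.5] z 0.10978767856166999 top: med [0.6171 0.0024 0.1027] mid [0.6169 0.0345 0.126 ] range [ 0.6046 -0.0038  0.098 ] [0.6292 0.0728 0.154 ]
drop_bottle 0.7 [221.2, 12.9, 329.8, 122.9] z 0.17794467941153524 top: med [0.6219 0.1758 0.1765] mid [0.6222 0.1758 0.1726] range [0.6192 0.1728 0.1666] [0.6252 0.1788 0.1787]
top large_bottle 0.61 [[0.593, -0.299, -0.001], [0.632, -0.27, 0.055], [0.673, -0.248, 0.1]]
top flask 0.86 [[0.575, -0.049, 0.001], [0.602, -0.011, 0.046], [0.641, 0.026, 0.139]]
top drop_bottle 0.53 [[0.573, 0.131, 0.011], [0.615, 0.16, 0.107], [0.635, 0.175, 0.406]]
side large_bottle 0.74 [[0.586, 0.056, 0.025], [0.606, 0.069, 0.095], [0.637, 0.097, 0.155]]
side flask 0.87 [[0.578, -0.052, 0.009], [0.606, -0.029, 0.059], [0.643, 0.004, 0.138]]
side drop_bottle 0.44 [[0.597, 0.151, 0.011], [0.604, 0.162, 0.058], [0.613, 0.176, 0.104]]
```

View pics/e.png

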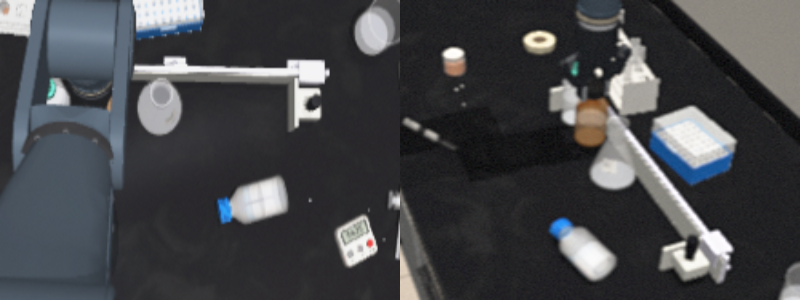

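Request:
{"name": "drive_tool", "arguments": {"grip": [2.5,2.5,2.5,2.5,2.5,2.5,2.5,2.5], "travel": [[0,0,-0.6],[0,0,-0.5],[0,0,-0.3],[0,0,-0.2],[0,0,-0.15],[0,0,-0.15],[0,0,0],[0,0,0]], "delta_rot": [[0,0,0],[0,0,0],[0,0,0],[0,0,0],[0,0,0],[0,0,0],[0,0,0],[0,0,0]]}}

```text
t: 21.87
tool_pos: [0.6154, 0.0895, 0.1051]
tool_rot: [[-0.048, 0.999, -0.003], [0.999, 0.048, 0.005], [0.005, -0.003, -1.0]]
contact_force: [-2.6, -0.6, 5.4]
opening: 0.424
finger_force: 61.1
```

Request:
{"name": "drive_tool", "arguments": {"grip": [4,4.5,5,6,7,7,7,7], "travel": [[0,0,0],[0,0,0],[0,0,0],[0,0,0],[0,0,2],[0,0,4],[0,0,4],[0,0,3]], "delta_rot": [[0,0,0],[0,0,0],[0,0,0],[0,0,0],[0,0,0],[0,0,0],[0,0,0],[0,0,0]]}}

```text
t: 22.53
tool_pos: [0.6167, 0.0895, 0.237]
tool_rot: [[-0.048, 0.999, 0.0], [0.999, 0.048, 0.005], [0.005, 0.0, -1.0]]
contact_force: [0.6, -0.2, -0.0]
opening: 0.823
finger_force: 0.0
```

Request:
{"name": "drive_tool", "arguments": {"grip": [8.4,8.4,8.4,8.4,8.4,8.4,8.4,8.4], "travel": [[-2,-3.5,0],[-2,-3.5,0],[-2,-3.5,0],[-2,-3.5,0],[-2,-3.5,0],[-2,-3.5,0],[-2,-3.5,0],[0,-2.5,0]], "delta_rot": [[0,0,0.028],[0,0,0.028],[0,0,0.028],[0,0,0.028],[0,0,0.028],[0,0,0.028],[0,0,0.03],[0,0,0]]}}

```text
t: 23.2
tool_pos: [0.472, -0.1821, 0.2342]
tool_rot: [[-0.242, 0.97, -0.007], [0.97, 0.242, 0.005], [0.007, -0.005, -1.0]]
contact_force: [0.3, 0.3, -0.3]
opening: 0.982
finger_force: 0.0
```

Request:
{"name": "drive_tool", "arguments": {"grip": [8.4,8.4,8.4,8.4,8.4,8.4,8.4,8.4], "travel": [[0,0,0],[0,0,0],[0,0,0],[0,0,0],[0,0,0],[0,0,0],[0,0,0],[0,0,0]], "delta_rot": [[0,0,0],[0,0,0],[0,0,0],[0,0,0],[0,0,0],[0,0,0],[0,0,0],[0,0,0]]}}

```text
t: 23.87
tool_pos: [0.4759, -0.1799, 0.2343]
tool_rot: [[-0.245, 0.97, -0.004], [0.97, 0.245, 0.005], [0.005, -0.003, -1.0]]
contact_force: [-1.1, 0.6, -0.0]
opening: 0.983
finger_force: 0.0
```

```bash
python3 - <<'E'
from h import *
s=r.get_state(); print(s["joint_pos"],s["tool_pos"],s["tool_rot"])
p=r.capture("wrist")
m=r.masks_of(p,"small_bottle")
for k in m[:2]: print(k["score"],k["extent"])
X=cloud(p,m[0]["pixels"],s); X=X[X[:,2]>.02]
l=cv2.fitLine(X[:,:2].astype(np.float32),cv2.DIST_HUBER,0,.001,.001).ravel(); d=l[:2]*np.sign(l[1]); q=X[:,:2]@d; t=X[:,:2]@np.array([-d[1],d[0]])
print(d,np.percentile(q,[1,99]),X[:,2].max())
for lo in np.arange(q.min(),q.max(),.02):
    k=(q>=lo)&(q<lo+.02); print(lo.round(3),np.percentile(t[k],[2,98]),np.percentile(X[k,2],98))
p=r.capture("top")
for n in ["large_bottle","flask","drop_bottle"]:
    m=r.masks_of(p,n)
    if m: X=cloud(p,m[0]["pixels"]); print(n,m[0]["score"],np.percentile(X,[2,50,98],axis=0).round(3).tolist())
E
```

```text
[-0.5824  0.3698  1.7132  0.002   1.0643 -0.8304] [ 0.4759 -0.1799  0.2343] [[-0.2445  0.9696 -0.0038]
 [ 0.9696  0.2445  0.0046]
 [ 0.0054 -0.0025 -1.    ]]
0.88 [228.8, 98.9, 282.5, 218.3]
0.45 [327.6, 27.8, 512.0, 303.2]
[-0.2319  0.9727] [-0.3414 -0.2247] 0.057563953982063765
-0.344 [-0.451  -0.3986] 0.05649251952453819
-0.324 [-0.451  -0.3987] 0.05652129320932397
-0.304 [-0.4506 -0.3989] 0.05662822889794554
-0.284 [-0.4507 -0.3991] 0.056657956101462334
-0.264 [-0.4471 -0.4025] 0.05360278365446179
-0.244 [-0.4415 -0.408 ] 0.045620047921205206
large_bottle 0.58 [[0.582, 0.061, 0.004], [0.604, 0.085, 0.098], [0.653, 0.116, 0.137]]
flask 0.74 [[0.577, -0.049, 0.001], [0.603, -0.012, 0.048], [0.641, 0.025, 0.138]]
```

Request:
{"name": "drive_tool", "arguments": {"grip": [8.4,8.4,8.4,8.4,8.4,8.4,8.4,8.4], "travel": [[0.2,-0.3,-2],[0.2,-0.3,-2],[0.2,-0.3,-2],[0,0,-2],[0,0,-2],[0,0,0],[0,0,0],[0,0,0]], "delta_rot": [[-0.102,-0.0243,0],[-0.102,-0.0243,0],[-0.102,-0.0243,0],[-0.102,-0.0243,0],[-0.102,-0.0243,0],[0,0,0],[0,0,0],[0,0,0]]}}

```text
t: 24.83
tool_pos: [0.4799, -0.1934, 0.1517]
tool_rot: [[-0.216, 0.973, 0.082], [0.88, 0.231, -0.416], [-0.423, -0.018, -0.906]]
contact_force: [-0.0, 0.3, -0.3]
opening: 0.985
finger_force: 0.0
```

Request:
{"name": "drive_tool", "arguments": {"grip": [8.4,8.4,8.4,8.4,8.4,8.4,8.4,8.4], "travel": [[0.1,0.25,-1.5],[0.1,0.25,-1.5],[0,0,-3],[0,0,-3],[0,0,-2],[0,0,-1],[0,0,0],[0,0,0]], "delta_rot": [[-0.043,-0.01,0],[-0.043,-0.01,0],[0,0,0],[0,0,0],[0,0,0],[0,0,0],[0,0,0],[0,0,0]]}}

```text
t: 25.5
tool_pos: [0.4817, -0.1894, 0.0322]
tool_rot: [[-0.206, 0.974, 0.098], [0.84, 0.228, -0.492], [-0.501, -0.019, -0.865]]
contact_force: [-1.0, 0.5, 0.8]
opening: 0.985
finger_force: 0.0
```

Request:
{"name": "drive_tool", "arguments": {"grip": [8.4,8.4,8.4,5,4.2,4.2,4.2,4.2], "travel": [[0,0,-1.2],[0,0,-0.7],[0,0,0],[0,0,0],[0,0,0],[0,0,0],[0,0,0],[0,0,0]], "delta_rot": [[0,0,0],[0,0,0],[0,0,0],[0,0,0],[0,0,0],[0,0,0],[0,0,0],[0,0,0]]}}

```text
t: 26.17
tool_pos: [0.4856, -0.1865, 0.0176]
tool_rot: [[-0.208, 0.974, 0.09], [0.843, 0.225, -0.488], [-0.496, -0.026, -0.868]]
contact_force: [-0.3, 2.9, 6.7]
opening: 0.636
finger_force: 62.6
```

Request:
{"name": "drive_tool", "arguments": {"grip": [4.2,4.2,4.2,4.2,4.2,4.2,4.2,4.2], "travel": [[0,0,0],[0,0,1],[0,0,2],[0,0,3],[0,0,3],[0,1,2],[-0.2,2,0],[-0.2,2,0]], "delta_rot": [[0,0,0],[0,0,0],[0,0,0],[0,0,0],[0,0,-0.02],[0,0,-0.04],[0,0,-0.04],[0,0,-0.04]]}}

```text
t: 26.83
tool_pos: [0.4822, -0.1367, 0.1285]
tool_rot: [[-0.083, 0.996, 0.021], [0.864, 0.083, -0.496], [-0.496, -0.023, -0.868]]
contact_force: [-0.0, 0.1, -1.5]
opening: 0.636
finger_force: 63.5
```

Request:
{"name": "drive_tool", "arguments": {"grip": [4.2,4.2,4.2,4.2,4.2,4.2,4.2,4.2], "travel": [[-0.2,2,0],[-0.2,2,0],[-0.2,2,0],[0,2,0],[0,2,0],[0,1,0],[0,0,0],[0,0,0]], "delta_rot": [[0,0,-0.03],[0,0,-0.03],[0,0,-0.03],[0,0,0],[0,0,0],[0,0,0],[0,0,0],[0,0,0]]}}

```text
t: 27.5
tool_pos: [0.4755, -0.0267, 0.1268]
tool_rot: [[-0.012, 1.0, -0.025], [0.869, -0.002, -0.496], [-0.495, -0.027, -0.868]]
contact_force: [-0.7, 0.1, -0.4]
opening: 0.637
finger_force: 63.5
```

Request:
{"name": "drive_tool", "arguments": {"grip": [4.2,4.2,4.2,4.2,4.2,4.2,4.2,4.2], "travel": [[0,0.2,0],[0,0.2,0],[0,0.2,0],[0,0.2,0],[0,0.2,0],[0,0.2,0],[0,0.2,0],[0,0.2,0]], "delta_rot": [[0.1047,0,-0.0028],[0.1047,0,-0.0028],[0.1047,0,-0.0028],[0.1047,0,-0.0028],[0.1047,0,-0.0028],[0.1047,0,-0.0028],[0.1047,0,-0.0028],[0.1047,0,-0.0028]]}}

```text
t: 28.17
tool_pos: [0.4757, -0.0124, 0.1276]
tool_rot: [[0.012, 1.0, -0.024], [0.948, -0.004, 0.318], [0.318, -0.027, -0.948]]
contact_force: [-1.0, 0.6, -2.5]
opening: 0.64
finger_force: 63.3
```

Request:
{"name": "drive_tool", "arguments": {"grip": [4.2,4.2,4.2,4.2,4.2,4.2,4.2,4.2], "travel": [[0,0,0],[0,0,0],[0,0,0],[0,0,0],[0,0,0],[0,0,0],[0,0,0],[0,0,0]], "delta_rot": [[0.1047,0,-0.0028],[0.1047,0,-0.0028],[0.1047,0,-0.0028],[0.1047,0,-0.0028],[0.1047,0,-0.0028],[0.1047,0,-0.0028],[0.1047,0,-0.0028],[0,-0.027,0]]}}

```text
t: 28.83
tool_pos: [0.4757, -0.0146, 0.1234]
tool_rot: [[0.007, 1.0, 0.002], [0.493, -0.005, 0.87], [0.87, -0.005, -0.493]]
contact_force: [-0.3, -1.2, -1.0]
opening: 0.635
finger_force: 63.4
```

Request:
{"name": "drive_tool", "arguments": {"grip": [4.2,4.2,4.2,4.2,4.2,4.2,4.2,4.2], "travel": [[0,0,0],[0,0,-2],[0,0,-2],[0,0,-1],[0,0,0],[0,0,0],[0,0,0],[0,0,0]], "delta_rot": [[0,0,0],[0,0,0],[0,0,0],[0,0,0],[0,0,0],[0,0,0],[0,0,0],[0,0,0]]}}

```text
t: 29.5
tool_pos: [0.4758, -0.0109, 0.0777]
tool_rot: [[0.001, 1.0, -0.001], [0.496, 0.0, 0.869], [0.869, -0.002, -0.496]]
contact_force: [-0.6, -0.1, -0.7]
opening: 0.636
finger_force: 63.4
```

```bash
python3 up.py small_bottle .028 f.png
```

```text
[-0.7181  0.9262  1.7714  0.7304  1.3675 -1.2327] [ 0.4758 -0.0109  0.0777] [[ 0.0014  1.     -0.0009]
 [ 0.4957  0.0001  0.8685]
 [ 0.8685 -0.0016 -0.4957]]
top 0.8 [262.3, 200.2, 285.5, 224.8] zmin/max [0.0031 0.15  ]
low med [ 0.4679 -0.0157  0.1112] cap ctr [ 0.472  -0.0212  0.1365]
side 0.62 [241.3, 185.3, 252.8, 208.7] zmin/max [0.0313 0.1169]
low med [ 0.4617 -0.0433  0.0398] cap ctr [ 0.4515 -0.0252  0.1087]
```

View pics/f.png

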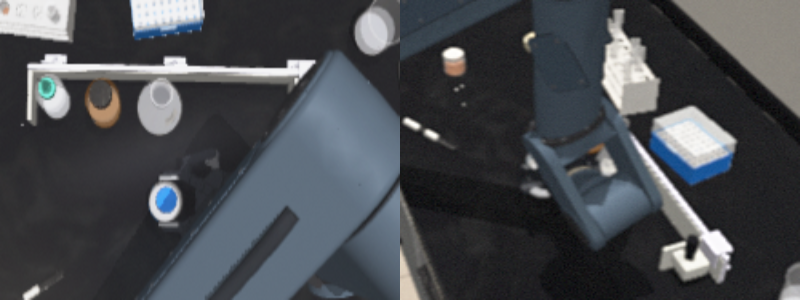

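The large bottle stands in the row at (102,100). The small bottle is held upright at (166,200), with its foot about 29 mm above the bench.

Request:
{"name": "drive_tool", "arguments": {"grip": [4.2,4.2,4.2,4.2,4.2,4.2,4.2,4.2], "travel": [[0,0,-1.2],[0,0,-0.8],[0,0,-0.4],[0,0,-0.2],[0,0,-0.1],[0,0,-0.1],[0,0,0],[0,0,0]], "delta_rot": [[0,0,0],[0,0,0],[0,0,0],[0,0,0],[0,0,0],[0,0,0],[0,0,0],[0,0,0]]}}

```text
t: 30.37
tool_pos: [0.4752, -0.0104, 0.0501]
tool_rot: [[0.003, 1.0, -0.002], [0.492, 0.0, 0.871], [0.871, -0.003, -0.492]]
contact_force: [-0.9, -2.4, 5.7]
opening: 0.636
finger_force: 64.2
```

Request:
{"name": "drive_tool", "arguments": {"grip": [4.2,4.2,4.2,4.2,4.2,4.2,4.2,4.2], "travel": [[0,0,-0.1],[0,0,-0.1],[0,0,0],[0,0,0],[0,0,0],[0,0,0],[0,0,0],[0,0,0]], "delta_rot": [[0,0,0],[0,0,0],[0,0,0],[0,0,0],[0,0,0],[0,0,0],[0,0,0],[0,0,0]]}}

```text
t: 31.03
tool_pos: [0.4752, -0.0103, 0.0501]
tool_rot: [[0.002, 1.0, -0.001], [0.489, 0.0, 0.872], [0.872, -0.002, -0.489]]
contact_force: [-2.5, -5.8, 13.7]
opening: 0.631
finger_force: 64.8
```

Request:
{"name": "drive_tool", "arguments": {"grip": [4.2,5.6,6.4,7.2,8.2,8.4,8.4,8.4], "travel": [[0,0,0.15],[0,0,0],[0,0,0],[0,0,0],[0,0,0],[0,-1.73,1],[0,-3,1.7],[0,-3,1.7]], "delta_rot": [[0,0,0],[0,0,0],[0,0,0],[0,0,0],[0,0,0],[0,0,0],[0,0,0],[0,0,0]]}}

```text
t: 31.7
tool_pos: [0.4749, -0.0876, 0.0923]
tool_rot: [[0.004, 1.0, -0.004], [0.493, 0.002, 0.87], [0.87, -0.005, -0.493]]
contact_force: [1.0, -0.0, 0.3]
opening: 0.985
finger_force: 0.0
```

Request:
{"name": "drive_tool", "arguments": {"grip": [7,7,7,7,7,7,7,7], "travel": [[0,-3,2],[0,-2,3],[0,0,3.5],[0,0,3.5],[0,0,0],[0,0,0],[0,0,0],[0,0,0]], "delta_rot": [[0,0,0],[-0.1047,0,0],[-0.1047,0,0],[-0.1047,0,0],[-0.1047,0,0],[-0.1047,0,0],[-0.1047,0,0],[-0.1047,0,0]]}}

```text
t: 32.37
tool_pos: [0.4758, -0.1385, 0.2131]
tool_rot: [[0.002, 1.0, 0.001], [0.951, -0.003, 0.309], [0.309, 0.0, -0.951]]
contact_force: [-0.6, 0.7, -0.2]
opening: 0.819
finger_force: 0.0
```

Request:
{"name": "drive_tool", "arguments": {"grip": [7,7,7,7,7,7,7,7], "travel": [[0,2.8,0],[0,2.8,0],[0,2.8,0],[0,2.2,0],[0,0,0],[0,0,0],[0,0,0],[0,0,0]], "delta_rot": [[-0.1035,0,0],[-0.1035,0,0],[-0.1035,0,0],[0,0,0],[0,0,0],[0,0,0],[0,0,0],[0,0,0]]}}

```text
t: 33.03
tool_pos: [0.476, -0.0334, 0.2121]
tool_rot: [[0.004, 1.0, -0.001], [1.0, -0.004, 0.009], [0.009, -0.001, -1.0]]
contact_force: [0.5, -0.1, -0.4]
opening: 0.815
finger_force: 0.0
```

```bash
python3 wc.py small_bottle flask
```

```text
[ 0.476  -0.0334  0.2121] [[ 0.0044  1.     -0.0012]
 [ 0.9999 -0.0044  0.0094]
 [ 0.0094 -0.0012 -1.    ]]
small_bottle 0.66 [217.3, 122.3, 285.5, 200.9] z 0.12103965809296224 top: med [ 0.4767 -0.0198  0.1197] mid [ 0.4765 -0.0206  0.1163] range [ 0.461  -0.0361  0.1114] [ 0.4919 -0.005   0.1211]
flask 0.91 [347.9, 97.2, 489.9, 199.6] z 0.13912011547888256 top: med [ 0.6253 -0.0143  0.1357] mid [ 0.6165 -0.0125  0.1335] range [ 0.5989 -0.0299  0.1275] [0.6342 0.0049 0.1395]
```

Request:
{"name": "drive_tool", "arguments": {"grip": [7,7,7,7,7,4,2.3,2.3], "travel": [[0,1.3,-3],[0,0,-3.5],[0,0,-3.5],[0,0,-2.2],[0,0,0],[0,0,0],[0,0,0],[0,0,0]], "delta_rot": [[-0.009,0,0],[0,0,0],[0,0,0],[0,0,0],[0,0,0],[0,0,0],[0,0,0],[0,0,0]]}}

```text
t: 33.85
tool_pos: [0.4769, -0.0197, 0.0918]
tool_rot: [[0.003, 1.0, 0.002], [1.0, -0.003, -0.0], [-0.0, 0.002, -1.0]]
contact_force: [0.4, 0.5, 1.0]
opening: 0.403
finger_force: 16.4
```

Request:
{"name": "drive_tool", "arguments": {"grip": [2.3,2.3,2.3,2.3,2.3,2.3,2.3,2.3], "travel": [[0,0,0],[0,0,0],[0,0,0],[0,0,0],[0,0,0],[0,0,1],[0,0,2],[0,0,2]], "delta_rot": [[0,0,0],[0,0,0],[0,0,0],[0,0,0],[0,0,0],[0,0,0],[0,0,0],[0,0,0]]}}

```text
t: 34.52
tool_pos: [0.475, -0.0188, 0.1409]
tool_rot: [[0.002, 1.0, -0.003], [1.0, -0.002, 0.001], [0.001, -0.003, -1.0]]
contact_force: [0.5, -1.1, -0.4]
opening: 0.389
finger_force: 59.8
```

Request:
{"name": "drive_tool", "arguments": {"grip": [2.3,2.3,2.3,2.3,2.3,2.3,2.3,2.3], "travel": [[0.3,-2.7,0],[0.3,-2.7,0],[0.3,-2.7,0],[3,0,0],[3,0,0],[3,0,0],[3,0,0],[1.2,0,0]], "delta_rot": [[0,0,0],[0,0,0],[0,0,0],[0,0,0],[0,0,0],[0,0,0],[0,0,0],[0,0,0]]}}

```text
t: 35.18
tool_pos: [0.6212, -0.1006, 0.1413]
tool_rot: [[0.002, 1.0, 0.005], [1.0, -0.002, -0.001], [-0.001, 0.005, -1.0]]
contact_force: [0.7, 0.5, -1.7]
opening: 0.392
finger_force: 60.1
```

Request:
{"name": "drive_tool", "arguments": {"grip": [2.3,2.3,2.3,2.3,2.3,2.3,2.3,2.3], "travel": [[0,0,0],[0,0,-1.5],[0,0,-1.5],[0,0,-1],[0,0,-0.5],[0,0,-0.2],[0,0,0],[0,0,0]], "delta_rot": [[0,0,0],[0,0,0],[0,0,0],[0,0,0],[0,0,0],[0,0,0],[0,0,0],[0,0,0]]}}

```text
t: 35.85
tool_pos: [0.6168, -0.1002, 0.0939]
tool_rot: [[0.003, 1.0, -0.0], [1.0, -0.003, 0.0], [0.0, -0.0, -1.0]]
contact_force: [-0.1, -0.6, -1.0]
opening: 0.39
finger_force: 60.1
```

Request:
{"name": "drive_tool", "arguments": {"grip": [2.3,2.3,2.3,2.3,2.3,2.3,2.3,2.3], "travel": [[0,0,-0.1],[0,0,-0.1],[0,0,-0.1],[0,0,0],[0,0,0],[0,0,0],[0,0,0],[0,0,0]], "delta_rot": [[0,0,0],[0,0,0],[0,0,0],[0,0,0],[0,0,0],[0,0,0],[0,0,0],[0,0,0]]}}

```text
t: 36.52
tool_pos: [0.6171, -0.1003, 0.092]
tool_rot: [[0.002, 1.0, 0.0], [1.0, -0.002, -0.0], [-0.0, 0.0, -1.0]]
contact_force: [-1.4, -0.5, 4.4]
opening: 0.393
finger_force: 61.0
```

Request:
{"name": "drive_tool", "arguments": {"grip": [4,4.5,5,6,7,7,7,7], "travel": [[0,0,0],[0,0,0],[0,0,0],[0,0,0],[0,0,2],[0,0,4],[0,0,4],[0,0,3]], "delta_rot": [[0,0,0],[0,0,0],[0,0,0],[0,0,0],[0,0,0],[0,0,0],[0,0,0],[0,0,0.115]]}}

```text
t: 37.18
tool_pos: [0.6173, -0.1003, 0.2229]
tool_rot: [[-0.114, 0.993, 0.001], [0.993, 0.114, -0.0], [-0.0, 0.001, -1.0]]
contact_force: [1.4, -0.2, -1.0]
opening: 0.822
finger_force: 0.0
```

Request:
{"name": "drive_tool", "arguments": {"grip": [6,6,6,6,6,6,6,6], "travel": [[0,-2.2,0],[0,-2.2,0],[0,-2.2,0],[0,-2.2,0],[0,-2.2,0],[0,-2.2,0],[0,-2.2,0],[0,-2.2,0]], "delta_rot": [[0,0,0.115],[0,0,0.115],[0,0,0.115],[0,0,0.115],[0,0,0.115],[0,0,0.115],[0,0,0.115],[0,0,0.115]]}}

```text
t: 37.85
tool_pos: [0.6163, -0.277, 0.22]
tool_rot: [[-0.861, 0.508, -0.002], [0.508, 0.861, -0.0], [0.001, -0.001, -1.0]]
contact_force: [0.8, 0.2, 0.9]
opening: 0.704
finger_force: 0.0
```

Request:
{"name": "drive_tool", "arguments": {"grip": [6,6,6,6,6,6,6,6], "travel": [[0,0,0],[0,0,0],[0,0,0],[0,0,0],[0,0,0],[0,0,0],[0,0,0],[0,0,0]], "delta_rot": [[0,0,0.115],[0,0,0.115],[0,0,0.115],[0,0,0.115],[0,0,0.076],[0,0,0],[0,0,0],[0,0,0]]}}

```text
t: 38.52
tool_pos: [0.6165, -0.276, 0.2201]
tool_rot: [[-1.0, 0.004, -0.001], [0.004, 1.0, -0.001], [0.001, -0.001, -1.0]]
contact_force: [-0.9, 0.2, 0.3]
opening: 0.703
finger_force: 0.0
```

```bash
python3 wc.py small_bottle stop_knob; python3 - <<'E'
from h import *
p=r.capture("top")
for n in ["large_bottle","small_bottle","flask","drop_bottle"]:
    m=r.masks_of(p,n)
    if m: X=cloud(p,m[0]["pixels"]); print(n,m[0]["score"],np.percentile(X,[2,50,98],axis=0).round(3).tolist())
cv2.imwrite("pics/g.png",cv2.resize(p["image"][110:260,170:420],(600,360))[...,::-1])
E
```

```text
[ 0.6165 -0.276   0.2201] [[-1.      0.0039 -0.0009]
 [ 0.0039  1.     -0.0011]
 [ 0.0009 -0.0011 -1.    ]]
small_bottle none
stop_knob 0.89 [224.5, 126.8, 283.4, 237.1] z 0.10052044996335824 top: med [ 0.6153 -0.278   0.0996] mid [ 0.6162 -0.2777  0.0958] range [ 0.6073 -0.2864  0.0904] [ 0.6252 -0.2691  0.1011]
large_bottle 0.73 [[0.582, 0.059, -0.001], [0.601, 0.084, 0.097], [0.637, 0.113, 0.137]]
small_bottle 0.79 [[0.585, -0.125, 0.026], [0.605, -0.097, 0.087], [0.635, -0.074, 0.122]]
flask 0.66 [[0.575, -0.05, -0.0], [0.602, -0.012, 0.045], [0.642, 0.023, 0.139]]
drop_bottle 0.91 [[0.594, 0.152, -0.002], [0.611, 0.17, 0.104], [0.641, 0.199, 0.166]]
```

View pics/g.png

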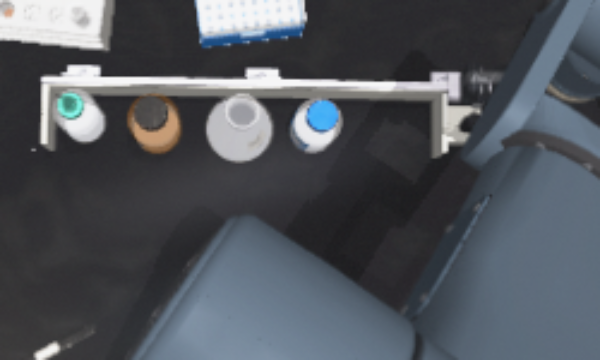

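Dropper, large bottle, flask and small bottle now stand in line; their caps show at (72,105), (155,112), (240,125) and (321,115). The stop is fully out at the right. I'll grip the knob.

Request:
{"name": "drive_tool", "arguments": {"grip": [6,6,6,6,6,2,1,1], "travel": [[0,-0.15,-4],[0,0,-4],[0,0,-4],[0,0,-2.4],[0,0,0],[0,0,0],[0,0,0],[0,0,0]], "delta_rot": [[0,0,0],[0,0,0],[0,0,0],[0,0,0],[0,0,0],[0,0,0],[0,0,0],[0,0,0]]}}

```text
t: 39.58
tool_pos: [0.6184, -0.2787, 0.0791]
tool_rot: [[-1.0, 0.002, 0.004], [0.002, 1.0, -0.004], [-0.004, -0.004, -1.0]]
contact_force: [0.1, 0.4, 0.3]
opening: 0.284
finger_force: 0.0
```

Request:
{"name": "drive_tool", "arguments": {"grip": [1,1,1,1,1,1,1,1], "travel": [[0,0,0],[0,0,0],[0,0,0],[0,0,0],[0,1,0],[0,1,0],[0,1.5,0],[0,1.5,0]], "delta_rot": [[0,0,0],[0,0,0],[0,0,0],[0,0,0],[0,0,0],[0,0,0],[0,0,0],[0,0,0]]}}

```text
t: 40.25
tool_pos: [0.6186, -0.2296, 0.0795]
tool_rot: [[-1.0, 0.003, 0.005], [0.003, 1.0, -0.006], [-0.005, -0.006, -1.0]]
contact_force: [-0.3, -1.7, 6.1]
opening: 0.203
finger_force: 59.1
```

Request:
{"name": "drive_tool", "arguments": {"grip": [1,1,1,1,1,1,1,1], "travel": [[0,1.5,0],[0,1.5,0],[0,1.5,0],[0,1,0],[0,0.6,0],[0,0.2,0],[0,0,0],[0,0,0]], "delta_rot": [[0,0,0],[0,0,0],[0,0,0],[0,0,0],[0,0,0],[0,0,0],[0,0,0],[0,0,0]]}}

```text
t: 40.92
tool_pos: [0.6188, -0.1649, 0.0794]
tool_rot: [[-1.0, 0.002, 0.005], [0.002, 1.0, -0.003], [-0.005, -0.003, -1.0]]
contact_force: [-0.9, 2.6, 7.3]
opening: 0.212
finger_force: 59.2
```

Request:
{"name": "drive_tool", "arguments": {"grip": [1,1,1,1,1,1,1,1], "travel": [[0,0.25,0],[0,0.2,0],[0,0.15,0],[0,0,0],[0,0,0],[0,0,0],[0,0,0],[0,0,0]], "delta_rot": [[0,0,0],[0,0,0],[0,0,0],[0,0,0],[0,0,0],[0,0,0],[0,0,0],[0,0,0]]}}

```text
t: 41.58
tool_pos: [0.6188, -0.1598, 0.0794]
tool_rot: [[-1.0, 0.002, 0.005], [0.002, 1.0, -0.004], [-0.005, -0.004, -1.0]]
contact_force: [-0.2, -0.5, 7.7]
opening: 0.208
finger_force: 59.2
```

```bash
python3 - <<'E'
from h import *
ims=[]
for c,(y,x) in {"top":(125,275),"side":(170,265)}.items():
    p=r.capture(c); ims.append(cv2.resize(p["image"][y:y+70,x:x+80],(400,350),interpolation=cv2.INTER_CUBIC))
    for n in ["small_bottle","end_stop"]:
        m=r.masks_of(p,n)
        if m: X=cloud(p,m[0]["pixels"]); X=X[(X[:,2]>.01)&(X[:,2]<.056)];print(c,n,m[0]["score"],np.percentile(X[:,1],[1,99]),m[0]["extent"])
cv2.imwrite("pics/h.png",np.hstack(ims)[...,::-1])
E
```

```text
top small_bottle 0.82 [-0.0962 -0.0735] [290.5, 153.2, 306.1, 173.1]
top end_stop 0.64 [0.1519 0.1912] [192.5, 147.2, 214.7, 171.0]
side small_bottle 0.86 [-0.1276 -0.0899] [292.3, 187.1, 307.4, 215.7]
side end_stop 0.65 [-0.1837 -0.133 ] [294.3, 201.5, 331.1, 230.5]
```

View pics/h.png

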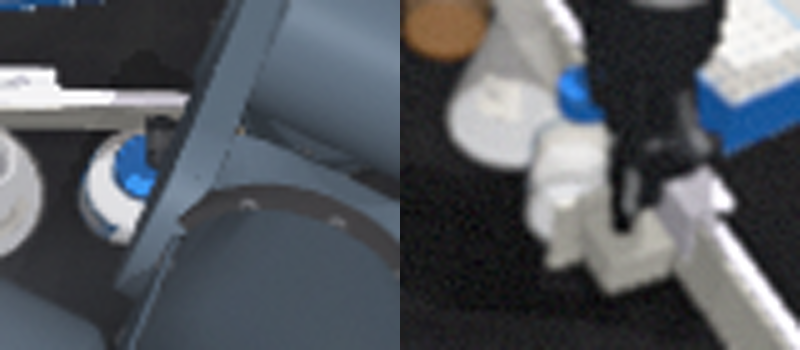

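The stop face is about 3 mm from the small bottle. I'll advance gently to contact.

Request:
{"name": "drive_tool", "arguments": {"grip": [1,1,1,1,1,1,1,1], "travel": [[0,0.1,0],[0,0.1,0],[0,0.1,0],[0,0.05,0],[0,0,0],[0,0,0],[0,0,0],[0,0,0]], "delta_rot": [[0,0,0],[0,0,0],[0,0,0],[0,0,0],[0,0,0],[0,0,0],[0,0,0],[0,0,0]]}}

```text
t: 42.55
tool_pos: [0.6188, -0.1568, 0.0795]
tool_rot: [[-1.0, 0.002, 0.005], [0.002, 1.0, -0.005], [-0.005, -0.005, -1.0]]
contact_force: [-0.6, -1.6, 5.9]
opening: 0.21
finger_force: 59.2
```

Request:
{"name": "drive_tool", "arguments": {"grip": [2.5,3,4,4.5,4.5,4.5,4.5,4.5], "travel": [[0,0,0],[0,0,0],[0,0,0],[0,0,0],[0,0,1],[0,0,3],[0,0,4],[0,0,4]], "delta_rot": [[0,0,0],[0,0,0],[0,0,0],[0,0,0],[0,0,0],[0,0,0],[0,0,0],[0,0,0]]}}

```text
t: 43.22
tool_pos: [0.6152, -0.1542, 0.1966]
tool_rot: [[-1.0, 0.002, -0.005], [0.002, 1.0, 0.001], [0.005, 0.001, -1.0]]
contact_force: [0.7, -1.3, -0.7]
opening: 0.526
finger_force: 0.0
```

Request:
{"name": "drive_tool", "arguments": {"grip": [4.5,4.5,4.5,4.5,4.5,4.5,4.5,4.5], "travel": [[0,-2,2],[0,-2,0],[0,-3,0],[0,-3,0],[0,-3,0],[0,-3,0],[0,0,0],[0,0,0]], "delta_rot": [[0,0,0],[0,0,0],[0,0,0],[0,0,0],[0,0,0],[0,0,0],[0,0,0],[0,0,0]]}}

```text
t: 43.88
tool_pos: [0.6159, -0.3164, 0.2161]
tool_rot: [[-1.0, 0.005, -0.001], [0.005, 1.0, -0.0], [0.001, -0.0, -1.0]]
contact_force: [0.3, 0.7, -0.8]
opening: 0.524
finger_force: 0.0
```

```bash
python3 - <<'E'
from h import *
ims=[]
for c,(y,x,h,w) in {"top":(125,180,70,160),"side":(110,230,140,130)}.items():
    p=r.capture(c); ims.append(cv2.resize(p["image"][y:y+h,x:x+w],(w*350//h,350),interpolation=cv2.INTER_CUBIC)[:,:450 if c=="top" else None] if c!="top" else cv2.resize(p["image"][y:y+h,x:x+w],(460,350)))
    for n in ["small_bottle","large_bottle","flask","drop_bottle","jar","lab_timer","end_stop"]:
        m=r.masks_of(p,n)
        if m: X=cloud(p,m[0]["pixels"]); print(c,n,m[0]["score"],np.percentile(X,[2,50,98],axis=0).round(3).tolist())
cv2.imwrite("pics/i.png",np.hstack(ims)[...,::-1]); print(np.hstack(ims).shape)
E
```

```text
top small_bottle 0.97 [[0.585, -0.125, 0.012], [0.604, -0.095, 0.087], [0.635, -0.073, 0.122]]
top large_bottle 0.65 [[0.581, 0.058, 0.017], [0.601, 0.083, 0.098], [0.63, 0.112, 0.137]]
top flask 0.81 [[0.574, -0.049, 0.001], [0.602, -0.012, 0.046], [0.641, 0.024, 0.139]]
top drop_bottle 0.71 [[0.594, 0.152, 0.022], [0.612, 0.17, 0.106], [0.641, 0.198, 0.17]]
top jar 0.55 [[0.43, 0.406, 0.013], [0.45, 0.421, 0.048], [0.469, 0.445, 0.053]]
top lab_timer 0.2 [[0.585, -0.123, 0.018], [0.604, -0.095, 0.088], [0.637, -0.073, 0.122]]
top end_stop 0.61 [[0.586, -0.188, -0.002], [0.63, -0.153, 0.053], [0.673, -0.129, 0.1]]
side small_bottle 0.97 [[0.587, -0.128, 0.018], [0.603, -0.112, 0.086], [0.633, -0.085, 0.123]]
side large_bottle 0.85 [[0.585, 0.056, 0.014], [0.605, 0.069, 0.083], [0.635, 0.101, 0.137]]
side flask 0.77 [[0.578, -0.05, 0.012], [0.603, -0.028, 0.066], [0.631, 0.003, 0.137]]
side drop_bottle 0.64 [[0.432, 0.402, -0.002], [0.453, 0.415, 0.036], [0.495, 0.513, 0.055]]
side jar 0.72 [[0.434, 0.402, 0.006], [0.453, 0.412, 0.037], [0.474, 0.44, 0.055]]
side lab_timer 0.78 [[0.39, -0.413, 0.002], [0.42, -0.382, 0.016], [0.454, -0.348, 0.02]]
side end_stop 0.66 [[0.589, -0.308, 0.005], [0.655, -0.174, 0.05], [0.67, 0.215, 0.097]]
(350, 785, 3)
```

View pics/i.png

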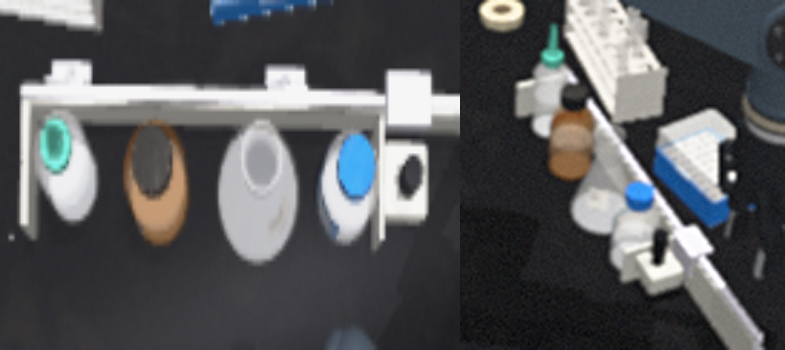

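Everything is upright and in line: the bottle caps are at (152,155) and (355,165), and the stop face at column ~380 sits against the small bottle. I'm handing the job in.

```bash
python3 -c "
from cell import r
print(r.close_job())"
```

```text
the job is handed in; nothing more can be done
None
```

I handed the job in at about 44 s on the robot clock: both bottles stand upright in line at their places, and the end stop is slid back to within about 1–2 mm of the smaller one. The dropper bottle, flask, jar and timer show no measurable movement in the camera checks.

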